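# Lock the planing-jig stop with a ball-lock pin

## Robot

A 6-joint arm with a two-finger parallel gripper is mounted at the origin on the work surface. World frame = base frame: x ahead of the robot, y to its left, z up, the work surface at z = 0. Lengths are in m, angles in rad, forces in N, time in s.
With the tool pointing down it reaches from about 0.325 to 1 m from the base axis. Payload 5.1 kg.
Tool frame: the origin (TCP) lies between the finger pads; the fingertips stand env.finger_overhang ahead of it and the grasp point (between the pads) is the TCP (env.finger_overhang is the distance from the TCP to the fingertips, in m); z points along the fingers, x is the direction in which the jaws open and shut, and the axes are right-handed (so a half turn about z gives the same grasp; the last joint's range is limited). The gripper opens to 85 mm and grips with 20 to 120 N. Pads are 22 mm wide; open, the fingers measure 114 mm over their backs; the gripper's body (76 mm by 85 mm) begins 54 mm behind the grasp point. The pads swing forward as they close: fully open they stand 13 mm farther back than shut.
Start: joints at [-1.369, 0.124, 1.65, -0, 1.367, -0.083], TCP at [0.183, -0.624, 0.25] pointing down, gripper open.
Joint ranges: [-2.61, 2.61], [-1.02, 2.33], [0.03, 2.71], [-1.35, 4.49], [0.32, 2.68], [-2.91, 2.91]. Speed limits (rad/s): [2.57, 2.57, 3.14, 3.14, 3.14, 3.14].

## Interface

Orientations are given as [roll, pitch, yaw] about the fixed x, y, z axes, in that order (R = Rz(yaw) Ry(pitch) Rx(roll)).
In Python, from bench import env gives the robot as it stands.
- The arm moves only by the tool servo_tool, never from a script. Its argument "deltas" is a list that holds one entry, the list of rows, each a list of 7 numbers: the shift along the tool's x, y, z in m, then the turn, a rotation vector about the tool's x, y, z in rad, then the opening, from -1 (shut) to 1 (fully open). A call has 1 to 8 rows; each row shifts and turns the commanded pose from where the row before left it, along the tool's axes as they then stand; what a row does not reach is not made up. A row lasts 1/12 s, in which the tool goes at most 41.7 mm and 7.16 degrees, less where a joint would pass 70% of its speed; a pose out of reach is approached as far as the arm can. A call with a gripper value outside its range is refused whole. The fingers move at their own pace and stop on an object; "grip_force" is the grip in N (left out, the last holds). Time passes only in rows, so rows that do not move let the fingers close. It gives the time, the measured TCP pose, the force and the opening at its end, in the units of the state.
- env.state(): the state, without advancing time (a new reading comes with each control period).
- env.capture(name): name is "side" or "top" or "wrist"; returns a dict with "color" (480x640x3 uint8, red, green, blue), "camera_matrix" (3x3 intrinsics, pixels), "position" and "orientation" of the camera in the world; the wrist camera has in their place "mount" (4x4, takes a point from camera to tool coordinates, whose origin is the TCP and whose axes are the tool frame's). Camera axes: x right, y down, z forward; pixel columns grow to the right and rows downward; lengths in m; the calibration is good to about 2 mm. A picture is of the moment at which its call begins: read the wrist's pose just before it. There is no depth.
- env.hand_in(): hands the job in, once; it reports no verdict.
The state is a dict: "clock": time; "joint_pos": joint angles; "joint_vel": joint speeds; "joint_efforts": joint torques, N m; "position": TCP position; "orientation": TCP orientation; "contact_force": force on the tool from outside, world axes, zero at the start; "wrist_torque": the same for the moment, N m; "gripper_width": finger opening in m.
Only numpy, scipy, OpenCV 4.12 (cv2) and the standard library are available. Lean on these libraries where they do the work, as an engineer would, in place of code of your own. Each camera call takes 0.05 s, during which the arm holds its last target.

## Task

Lock the sliding stop of the planing jig: take the ball-lock pin out of its wooden stand with its side button held in, put it through the round hole in the carriage plate, and, pressing gently and keeping the button in, slide the carriage towards the end that carries its upright wooden stop until the pin finds the hidden hole below and goes fully home. Then let go of the button so that the pin locks, never forcing the pin, and leave the other things on the bench where they are.

Things in the scene. Friction and masses are not known exactly. Their poses are not given: they have to be found in the camera images.
- pin: Ball-lock pin, loose, about 190 g, upright, at the start locked in its stand. Origin on its axis at the underside of its shoulder, z up. Above it: shoulder disc 28 mm in diameter, 6 mm thick; neck; a grey grip 26 mm (x) by 24 mm (y), 12 to 56 mm above the origin. Below it: a shank 12 mm in diameter, full width to 31 mm down. A button stands proud of the grip's +x side.
- pin_button (a joint): The pin's side button: 0 = out (its face 17.5 mm from the pin's axis), 0.0045 m = held in, flush with the grip's face (13 mm from the axis). Sprung: 4 N starts it, about 10 N holds it in. It comes out by itself when let go, unless the balls are inside a hole.
- pin_grip (a point): Middle of the pin's grip, on the axis 34 mm above the pin's origin, level with the button's centre (button 14 mm wide in y, 26 mm high). Pinching the grip here along the pin's x, one finger on the button and one on the face opposite, holds the button in; the grip is then 26 mm wide, centred on the axis. Pinched along y the button stays out.
- pin_balls (a point): On the pin's axis 26.5 mm below its origin, level with its two locking balls (on the +y and -y sides). Button out: they reach 10 mm from the axis, are rigid, and cannot pass a hole in or out. Button held in: they lie inside the shank.
- pin_nose (a point): Lower end of the pin, on its axis, 38 mm below its origin. The nose tapers from 12 mm diameter (7 mm above this point) to 5 mm here.
- holder: The pin's wooden stand, fixed, 70 x 70 mm, 45 mm high; origin on the bench under its middle. Its 20 mm thick top has a 14 mm hole in its middle, in which the pin stands with its shoulder on the top.
- rail: The jig's track, fixed: a raised aluminium channel 420 mm long (y), 84 mm wide, dark end caps 62 mm high. Origin on the bench under its middle. Under the carriage and hidden by it lies a fixed steel plate, 8 mm thick, top 48 mm above the bench, with one 14 mm hole on the track's middle line, 15 to 80 mm further to +y than the carriage's hole at the start. It is not measured: find it by feel.
- carriage_hole (a point): Centre of the mouth of the carriage's 14 mm through hole, on top of the carriage plate (12 mm thick, 84 x 190 mm), 62 mm above the bench. The hidden plate lies 2 mm below it. At the carriage's +y end, from 65 mm beyond the hole, stands the wooden stop, up to 50 mm high. Nose resting on the hidden plate: the pin's origin is 24 mm above this point; fully home: level with it.
- carriage (a joint): How far the carriage has slid along the track towards the track's +y (the end with the upright stop), 0 to 0.095 m. It stays where it is left and takes about 2.5 N to slide; the pin in its hole can pull it along.
- gauge: Marking gauge (bystander), wooden, 150 mm long in x, 60 mm wide, 56 mm high; origin on the bench under its head.
- mallet: Wooden mallet (bystander), lying, handle along x, head 80 mm high centred 170 mm along +x of the origin; origin on the bench.
- glue: Glue bottle (bystander), 56 mm in diameter, 150 mm high; origin on the bench.
- chisel: Screwdriver with wooden handle (bystander), 220 mm long in x; origin at its underside.
Things that resemble listed ones, but are neither listed nor needed, are in the scene too. Leave any purple look-alike of the pin alone.

How it is judged:
On the way, in this order (a step that is already met when the one before it is completed fails the run):
1. the pin is drawn out of its stand with the button held in (value of joint pin_button above 0.0035 m and z of pin in the frame of holder above 0.095 m), for 0.1 s.
2. the pin's nose is in the carriage's hole, button held in (value of joint pin_button above 0.0035 m and horizontal distance between pin and carriage_hole below 0.004 m and z of pin in the frame of rail below 0.093 m), for 0.1 s.
3. the pin is fully home with the button still held in (value of joint pin_button above 0.003 m and z of pin in the frame of rail between 0.06 and 0.0635 m and horizontal distance between pin and carriage_hole below 0.003 m and angle between pin's own z axis and vertical below 0.07 rad), for 0.1 s.
At the end, for the whole second after the job is handed in: The pin stands upright (within 4 degrees) in the carriage's hole (within 3 mm), fully home (shoulder on the plate, within 1.5 mm), its button fully out again (within 1 mm) so that its balls lock it below the hidden plate, at rest and let go (z of pin in the frame of rail between 0.06 and 0.0635 m and horizontal distance between pin and carriage_hole below 0.003 m and angle between pin's own z axis and vertical below 0.07 rad and value of joint pin_button below 0.001 m and linear speed of pin below 0.02 m/s and velocity of joint carriage below 0.01 m/s); the robot touches nothing.
It fails at once if the pin is forced: it presses on the track, its carriage or the hidden plate with more than 50 N (contact force between pin and rail above 50 N).
It fails at once if the pin is wrenched in its stand with more than 60 N (contact force between pin and holder above 60 N).
It fails at once if the robot pushes on the track or carriage itself with more than 40 N (contact force between the arm and rail above 40 N).
It fails at once if one of the other things on the bench is moved more than 30 mm (distance of any of gauge, mallet, glue, chisel from where it was at the start of the episode above 0.03 m).
It also fails if it takes over 72 s, if anything falls off the work surface, if the arm or the gripper's body presses on something with over 40 N, if the wrist force passes 120 N, or if a joint passes its speed limit or range.

## Working session

There is one attempt and no reset: what is moved stays moved. The work goes in short steps, Python scripts to look and compute and a tool call to move; the robot and the scene stay as the last step left them, time stands still between calls to the robot, and variables do not carry over. Pictures are saved under pics/ and viewed, and the job is handed in when it is done.

Besides the shell and the picture viewer there is one more tool, called after "Request:" as a command line: name --argument value ..., lists and objects as JSON in quotes. servo_tool: Moves the arm, as the interface text tells. Its arguments: {"type":"object","properties":{"deltas":{"type":"array","items":{"type":"array","items":{"type":"array","items":{"type":"number"}}}},"grip_force":{"type":"number"}},"required":["deltas"]}

```bash
ls; mkdir -p pics
cat > h.py <<'E'
import numpy as np,cv2
from bench import env
from scipy.spatial.transform import Rotation as R
def Rm(o):
    o=np.array(o,float)
    if o.shape==(3,3): return o
    if o.size==4: return R.from_quat(o).as_matrix()
    return R.from_euler('xyz',o).as_matrix()
def cap(name,fn):
    s=env.state(); c=env.capture(name)
    cv2.imwrite('pics/'+fn+'.png',cv2.cvtColor(c['color'],cv2.COLOR_RGB2BGR))
    if name=='wrist':
        T=np.eye(4);T[:3,:3]=Rm(s['orientation']);T[:3,3]=s['position'];T=T@np.array(c['mount'])
    else:
        T=np.eye(4);T[:3,:3]=Rm(c['orientation']);T[:3,3]=c['position']
    np.savez('pics/'+fn+'.npz',K=np.array(c['camera_matrix']),T=T)
    return c
def ld(fn):
    d=np.load('pics/'+fn+'.npz');return d['K'],d['T']
def ray(fn,u,v):
    K,T=ld(fn);d=T[:3,:3]@np.linalg.solve(K,[u,v,1.]);return T[:3,3],d/np.linalg.norm(d)
def atz(fn,u,v,z):
    o,d=ray(fn,u,v);return o+d*(z-o[2])/d[2]
def tri(*obs):
    A=np.zeros((3,3));b=np.zeros(3);rs=[ray(*q) for q in obs]
    for o,d in rs:
        P=np.eye(3)-np.outer(d,d);A+=P;b+=P@o
    x=np.linalg.solve(A,b);res=[np.linalg.norm((np.eye(3)-np.outer(d,d))@(x-o)) for o,d in rs]
    return x,res
def proj(fn,p):
    K,T=ld(fn);q=K@(T[:3,:3].T@(np.array(p)-T[:3,3]));return q[:2]/q[2]
E
python3 - <<'E'
from h import *
for n in ['side','top','wrist']:
    c=cap(n,n+'0'); print(n,{k:np.array(v).round(4).tolist() for k,v in c.items() if k!='color'})
print(env.state(),env.finger_overhang)
E
```

```text
pics
side {'camera_matrix': [[452.9658, 0.0, 322.9936], [0.0, 452.9658, 243.182], [0.0, 0.0, 1.0]], 'position': [0.0865, 0.6935, 0.8099], 'orientation': [-2.3018, 0.0218, -2.6129]}
top {'camera_matrix': [[476.5426, 0.0, 316.1083], [0.0, 476.5426, 242.9818], [0.0, 0.0, 1.0]], 'position': [0.3317, -0.0036, 1.1135], 'orientation': [-2.9514, -0.0082, -1.5491]}
wrist {'camera_matrix': [[351.968, 0.0, 324.0235], [0.0, 351.968, 238.0701], [0.0, 0.0, 1.0]], 'mount': [[1.0, -0.0005, -0.0, -0.0002], [0.0005, 0.964, 0.2658, -0.0687], [-0.0001, -0.2658, 0.964, -0.1234], [0.0, 0.0, 0.0, 1.0]]}
{'clock': 0.15, 'joint_pos': array([-1.36861536e+00,  1.24398127e-01,  1.65136565e+00,  2.95191818e-05,
        1.36748108e+00, -8.25939875e-02]), 'joint_vel': array([ 1.32828216e-03, -2.89299292e-03, -2.40343175e-03,  3.15483655e-05,
       -3.36110571e-04,  2.42238100e-04]), 'joint_efforts': array([ 5.54537601e-04, -4.24224937e+01, -3.66014421e+01, -1.15952498e-04,
        4.61954580e-03,  8.53055866e-06]), 'position': array([ 0.18250654, -0.62339483,  0.24930449]), 'orientation': array([-3.14142754e+00,  1.64418764e-03, -1.28602722e+00]), 'contact_force': array([-0.07182176, -0.10426718,  0.42627108]), 'wrist_torque': array([-0.01609148, -0.00012658,  0.01097895]), 'gripper_width': 0.08537017058983463} 0.019
```

View pics/side0.png

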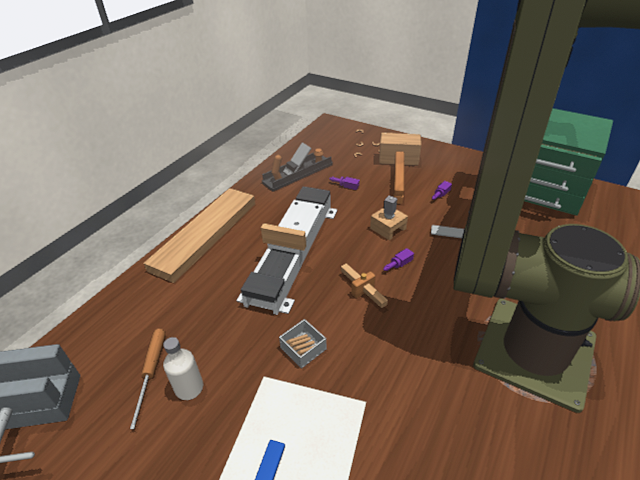

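View pics/top0.png

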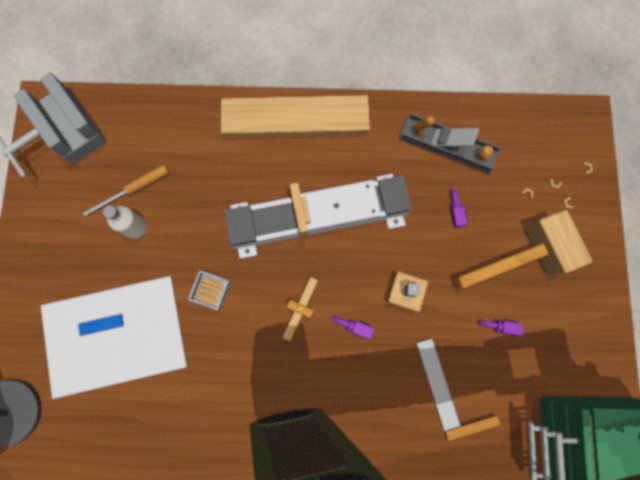

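View pics/wrist0.png

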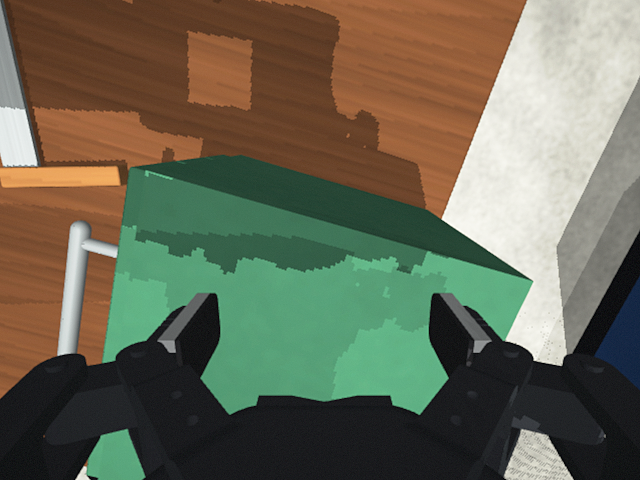

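The top view shows the grey pin in its wooden stand at about (412,289), and at (390,205) in the side view. Purple look-alikes lie at top (458,208), (355,327) and (502,327). The carriage hole is near top (336,206) and its stop near (298,207). Next I enlarge both spots.

Run:
```python
import cv2,numpy as np
t=cv2.imread('pics/top0.png');s=cv2.imread('pics/side0.png')
f=lambda im,x,y,w,h,k:cv2.resize(im[y:y+h,x:x+w],None,fx=k,fy=k,interpolation=cv2.INTER_CUBIC)
a=f(t,370,255,80,60,5);b=f(t,220,165,200,100,4);c=f(s,350,180,80,60,5);d=f(s,230,180,110,140,4)[:, :400]
cv2.imwrite('pics/z1.png',np.hstack([a,c]));cv2.imwrite('pics/z2.png',b);cv2.imwrite('pics/z3.png',d)
from h import *
for n,p in [('pin',(412,289,.10)),('stand',(409,292,.045)),('hole',(336,206,.062))]:
    print(n,atz('top0',*p).round(4))
```

```text
pin [ 0.4319 -0.214   0.1   ]
stand [ 0.4304 -0.2186  0.045 ]
hole [ 0.6212 -0.0513  0.062 ]
```

View pics/z1.png

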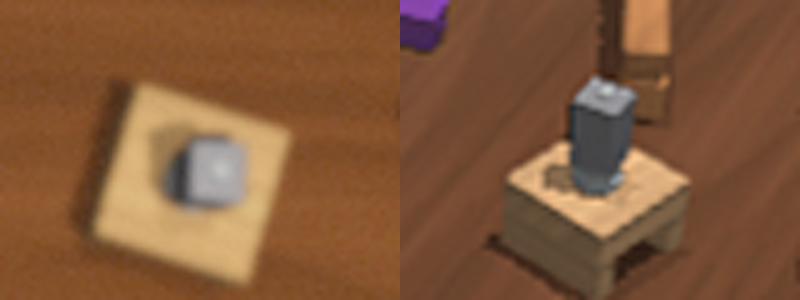

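View pics/z2.png

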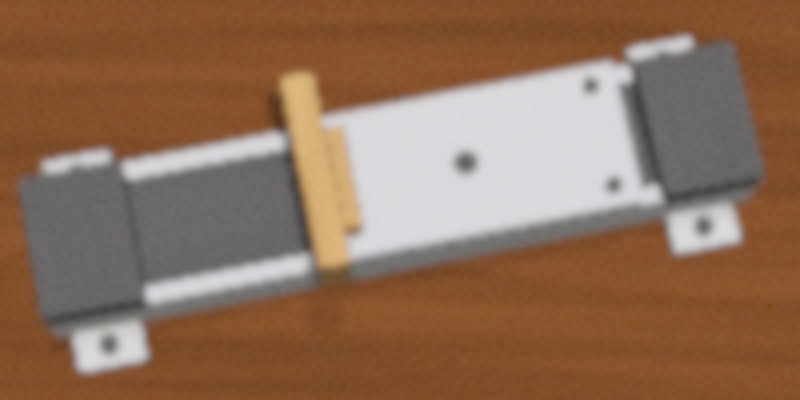

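View pics/z3.png

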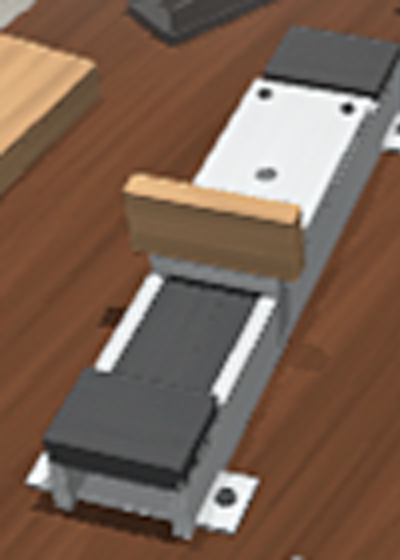

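```bash
cat >> h.py <<'E'
def goto(p,yaw,n=8):
    """print per-row deltas in tool axes to reach p, yaw tool down"""
    s=env.state();Rc=Rm(s['orientation']);Rt=Rm([np.pi,0,yaw])
    dr=R.from_matrix(Rc.T@Rt).as_rotvec();d=Rc.T@(np.array(p)-s['position'])
    print('total shift tool',d.round(4),'rot',dr.round(4))
    # straight: if rotating about tool z, per-row shift in rotated frames
    from scipy.spatial.transform import Slerp
    w=np.array(p)-s['position']
    for i in range(n):
        Ri=Rc@R.from_rotvec(dr*i/n).as_matrix()
        print(i,(Ri.T@w/n).round(4),(dr/n).round(4))
E
python3 - <<'E'
from h import *
goto([.183,-.624,.32],-1.286,2)
goto([.41,-.215,.30],-1.286,16)
E
```

```text
total shift tool [ 0.0006 -0.0003 -0.0707] rot [-0.0002  0.0016 -0.    ]
0 [ 0.0003 -0.0002 -0.0353] [-0.0001  0.0008 -0.    ]
1 [ 0.0003 -0.0002 -0.0353] [-0.0001  0.0008 -0.    ]
total shift tool [-0.3281 -0.3331 -0.0501] rot [-0.0002  0.0016 -0.    ]
0 [-0.0205 -0.0208 -0.0031] [-0.      0.0001 -0.    ]
1 [-0.0205 -0.0208 -0.0031] [-0.      0.0001 -0.    ]
2 [-0.0205 -0.0208 -0.0031] [-0.      0.0001 -0.    ]
3 [-0.0205 -0.0208 -0.0031] [-0.      0.0001 -0.    ]
4 [-0.0205 -0.0208 -0.0031] [-0.      0.0001 -0.    ]
5 [-0.0205 -0.0208 -0.0031] [-0.      0.0001 -0.    ]
6 [-0.0205 -0.0208 -0.0031] [-0.      0.0001 -0.    ]
7 [-0.0205 -0.0208 -0.0031] [-0.      0.0001 -0.    ]
8 [-0.0205 -0.0208 -0.0031] [-0.      0.0001 -0.    ]
9 [-0.0205 -0.0208 -0.0032] [-0.      0.0001 -0.    ]
10 [-0.0205 -0.0208 -0.0032] [-0.      0.0001 -0.    ]
11 [-0.0205 -0.0208 -0.0032] [-0.      0.0001 -0.    ]
12 [-0.0205 -0.0208 -0.0032] [-0.      0.0001 -0.    ]
13 [-0.0205 -0.0208 -0.0032] [-0.      0.0001 -0.    ]
14 [-0.0205 -0.0208 -0.0032] [-0.      0.0001 -0.    ]
15 [-0.0205 -0.0208 -0.0032] [-0.      0.0001 -0.    ]
```

Request:
servo_tool --deltas '[[[0,0,-0.03,0,0,0,1],[-0.02,-0.02,-0.01,0,0,0,1],[-0.022,-0.022,0,0,0,0,1],[-0.022,-0.022,0,0,0,0,1],[-0.022,-0.022,0,0,0,0,1],[-0.022,-0.022,0,0,0,0,1],[-0.022,-0.022,0,0,0,0,1],[-0.022,-0.022,0,0,0,0,1]]]'

```text
clock: 0.82
position: [0.2861, -0.4337, 0.2899]
orientation: [-3.142, 0.001, -1.286]
contact_force: [0.9, -0.0, -0.2]
gripper_width: 0.0856
```

Request:
servo_tool --deltas '[[[-0.022,-0.022,0,0,0,0,1],[-0.022,-0.022,0,0,0,0,1],[-0.022,-0.022,0,0,0,0,1],[-0.022,-0.022,0,0,0,0,1],[-0.022,-0.022,0,0,0,0,1],[-0.022,-0.022,0,0,0,0,1],[-0.022,-0.022,0,0,0,0,1],[-0.02,-0.024,0,0,0,0,1]]]'

```text
clock: 1.48
position: [0.4078, -0.2166, 0.2902]
orientation: [3.142, 0.0, -1.286]
contact_force: [0.2, 0.7, -0.0]
gripper_width: 0.0855
```

Run:
```python
from h import *
print(env.state()['position'],env.state()['orientation'],env.state()['clock'])
cap('wrist','w1')
```

```text
[ 0.40783923 -0.21660566  0.29016661] [ 3.14156769e+00  1.45338566e-05 -1.28624518e+00] 1.4833
```

View pics/w1.png

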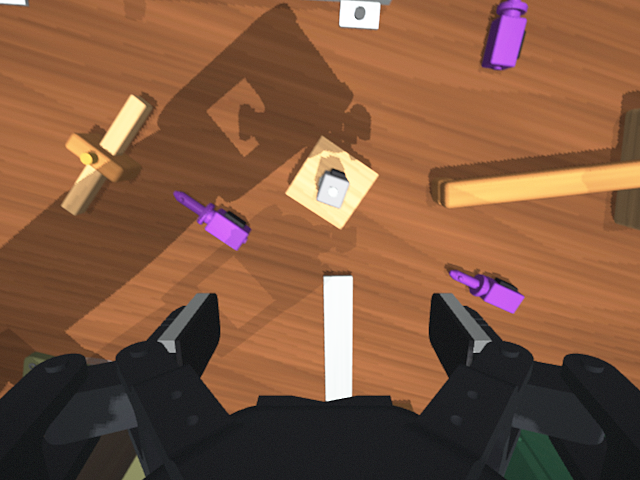

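Run:
```python
import cv2
t=cv2.imread('pics/w1.png')
cv2.imwrite('pics/z4.png',cv2.resize(t[125:240,275:390],None,fx=5,fy=5,interpolation=cv2.INTER_CUBIC))
```

```text
(no output)
```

View pics/z4.png

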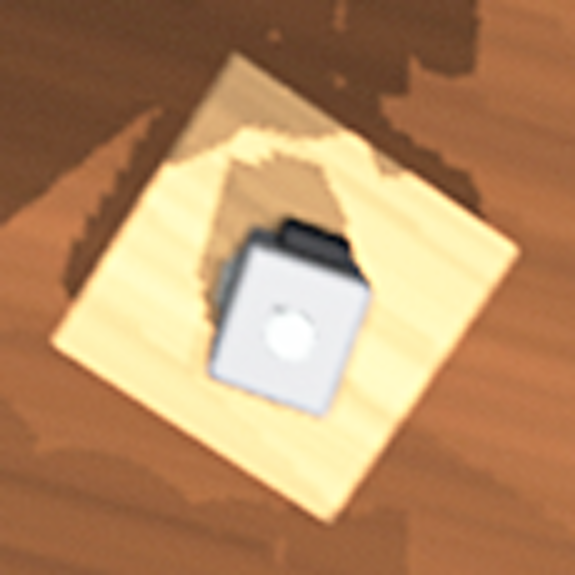

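The crop shows the grey pin in its stand. The dark button sticks out of the upper edge at crop (315,240), so the pin's +x points up in the image. The grip-top corners are at crop (250,237), (370,285), (325,413) and (210,375).

Run:
```python
from h import *
c=np.array([(250,240),(372,288),(328,415),(210,376)])/5+[275,125]
P=np.array([atz('w1',*q,.101) for q in c]);print(P.round(4))
print('ctr',P.mean(0),[np.linalg.norm(P[i]-P[i-1]).round(4) for i in range(4)])
f=(P[0]+P[1]-P[2]-P[3]);print('yaw +x face',np.arctan2(f[1],f[0]),'y-edge',np.arctan2(*(P[0]-P[1])[1::-1]), np.arctan2(*(P[3]-P[2])[1::-1]))
b=atz('w1',275+315/5,125+235/5,.079);print('button',b)
ctr=c.mean(0);print(ctr)
# top cam pin top centre: zoom (217,170)/5+(370,255)
print(tri(('w1',*ctr),('top0',370+217/5,255+170/5)), tri(('w1',*ctr),('top0',370+217/5,255+170/5),('side0',350+(605-400)/5,180+92/5)))
s=np.array([(237,53),(520,250),(332,522),(52,342)])/5+[275,125]
S=np.array([atz('w1',*q,.045) for q in s]);print('stand',S.mean(0),[np.linalg.norm(S[i]-S[i-1]).round(4) for i in range(4)])
```

```text
[[ 0.448  -0.2055  0.101 ]
 [ 0.446  -0.2285  0.101 ]
 [ 0.4221 -0.2277  0.101 ]
 [ 0.4229 -0.2054  0.101 ]]
ctr [ 0.43476273 -0.21679646  0.101     ] [np.float64(0.0251), np.float64(0.0231), np.float64(0.0239), np.float64(0.0224)]
yaw +x face -0.01914945970413953 y-edge 1.4845339889970222 1.532884649225273
button [ 0.45049614 -0.21754944  0.079     ]
[333.   190.95]
(array([ 0.43323912, -0.21806648,  0.09160346]), [np.float64(0.0008540653688546677), np.float64(0.0008540653688546835)]) (array([ 0.4324865 , -0.21729176,  0.1013914 ]), [np.float64(0.0024884619300966147), np.float64(0.0008559252811366808), np.float64(0.0021066820275339702)])
stand [ 0.43439109 -0.21732575  0.045     ] [np.float64(0.07), np.float64(0.0704), np.float64(0.0694), np.float64(0.0709)]
```

Request:
servo_tool --deltas '[[[0,0,0,0,0,-0.12,1],[0,0,0,0,0,-0.12,1],[0,0,0,0,0,-0.12,1],[0,0,0,0,0,-0.12,1],[0,0,0,0,0,-0.12,1],[0,0,0,0,0,-0.12,1],[0,0,0,0,0,-0.12,1],[0,0,0,0,0,-0.12,1]]]'

```text
clock: 2.2
position: [0.4075, -0.2183, 0.29]
orientation: [-3.141, 0.001, -0.32]
contact_force: [0.6, -0.7, -0.3]
gripper_width: 0.0854
```

Request:
servo_tool --deltas '[[[0,0,0,0,0,-0.12,1],[0,0,0,0,0,-0.12,1],[0.007,0,-0.0,0,0,-0.05,1],[0.01,0,0.02,0,0,0,1],[0.01,0,0.02,0,0,0,1],[0,0,0.02,0,0,0,1],[0,0,0.01,0,0,0,1],[0,0,0,0,0,0,1]]]'

```text
clock: 2.87
position: [0.4331, -0.2187, 0.217]
orientation: [-3.138, 0.005, -0.036]
contact_force: [-0.3, -0.2, -0.1]
gripper_width: 0.0855
```

Run:
```python
from h import *
print(env.state()['position'],env.state()['orientation'],env.state()['clock'])
cap('wrist','w2')
t=cv2.imread('pics/w2.png')
q=proj('w2',[.4345,-.217,.101]);print(q);u,v=q.astype(int);x,y=max(u-80,0),max(v-70,0);print(x,y)
cv2.imwrite('pics/z5.png',cv2.resize(t[y:y+140,x:x+160],None,fx=5,fy=5,interpolation=cv2.INTER_CUBIC)[:600])
```

```text
[ 0.43307734 -0.21865185  0.21695269] [-3.13841387  0.00535325 -0.03596868] 2.8667
[325.09202541 238.8587494 ]
245 168
```

View pics/w2.png

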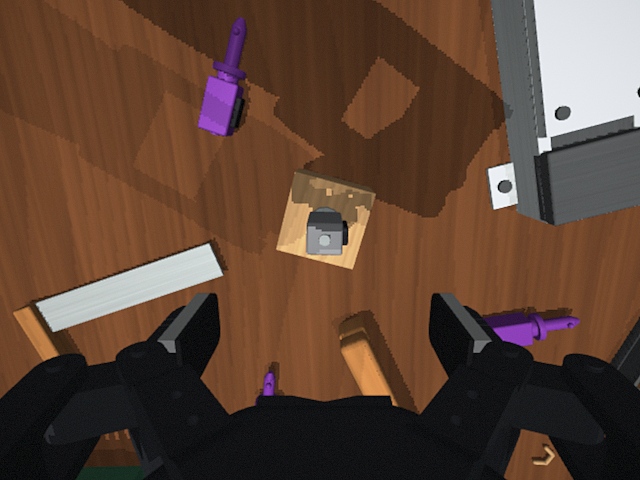

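View pics/z5.png

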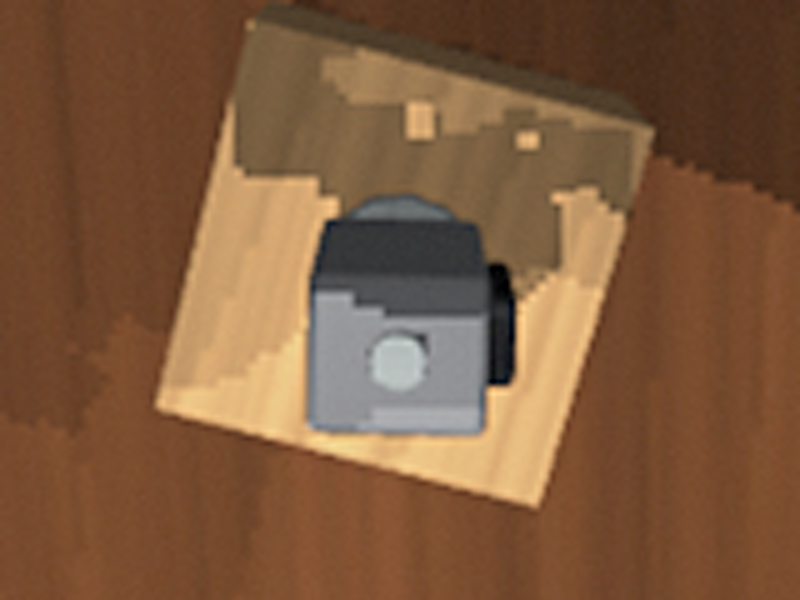

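The pin's button shows as black on the image's right side, at crop (503,325), which is tool +x. The grip is square with the jaws.

Run:
```python
from h import *
c=np.array([(313,276),(486,276),(487,433),(308,431)])/5+[245,168]
P=np.array([atz('w2',*q,.101) for q in c]);print(P.round(4));print(P.mean(0),[np.linalg.norm(P[i]-P[i-1]).round(4) for i in range(4)])
a=[P[1]-P[0],P[2]-P[3]];print([np.arctan2(v[1],v[0]).round(3) for v in a]); b=[P[0]-P[3],P[1]-P[2]];print([np.arctan2(-v[0],v[1]).round(3) for v in b])
k=np.array([398,360])/5+[245,168];c1=np.array([290,334])/5+[275,125]
print('knob',tri(('w1',*c1),('w2',*k)),tri(('w1',*c1),('w2',*k),('top0',370+222/5,255+170/5)))
s=np.array([(257,18),(654,128),(540,505),(157,408)])/5+[245,168]
S=np.array([atz('w2',*q,.045) for q in s]);print('stand',S.mean(0),[np.linalg.norm(S[i]-S[i-1]).round(4) for i in range(4)])
s1=np.array([(237,53),(520,250),(332,522),(52,342)])/5+[275,125]
for o in range(4):
  print([tri(('w1',*s1[i]),('w2',*s[(i+o)%4]))[0].round(4).tolist() for i in range(4)],[tri(('w1',*s1[i]),('w2',*s[(i+o)%4]))[1][0].round(4) for i in range(4)])
for q in (k,): print(atz('w2',*q,.101),atz('w1',*c1,.101))
```

```text
[[ 0.4227 -0.2052  0.101 ]
 [ 0.4468 -0.2061  0.101 ]
 [ 0.4464 -0.2291  0.101 ]
 [ 0.4209 -0.2279  0.101 ]]
[ 0.43421681 -0.21708575  0.101     ] [np.float64(0.0227), np.float64(0.0241), np.float64(0.023), np.float64(0.0256)]
[np.float64(-0.036), np.float64(-0.047)]
[np.float64(-0.08), np.float64(-0.017)]
knob (array([ 0.43434576, -0.21689108,  0.10395466]), [np.float64(0.0002135654317867113), np.float64(0.00021356543178658436)]) (array([ 0.43335321, -0.21836249,  0.0985519 ]), [np.float64(0.0013187897068068317), np.float64(0.0007531721409807727), np.float64(0.001636125781571452)])
stand [ 0.43468297 -0.21757277  0.045     ] [np.float64(0.0702), np.float64(0.0689), np.float64(0.0697), np.float64(0.0701)]
[[0.4552, -0.1743, 0.323], [0.4603, -0.2014, 0.2092], [0.4376, -0.2106, 0.2111], [0.4304, -0.1851, 0.2251]] [np.float64(0.0295), np.float64(0.0311), np.float64(0.0138), np.float64(0.0113)]
[[0.4781, -0.1943, 0.0455], [0.4574, -0.2609, 0.0464], [0.3906, -0.2409, 0.0444], [0.4127, -0.1734, 0.0514]] [np.float64(0.0003), np.float64(0.0003), np.float64(0.0001), np.float64(0.0001)]
[[0.4613, -0.1977, 0.2093], [0.4408, -0.2109, 0.2136], [0.4424, -0.1814, 0.3092], [0.4475, -0.1765, 0.2239]] [np.float64(0.0152), np.float64(0.0318), np.float64(0.0291), np.float64(0.0101)]
[[0.4513, -0.183, 0.2781], [0.4955, -0.0989, 0.9873], [0.4449, -0.1874, 0.2728], [0.4445, -0.1864, 0.2443]] [np.float64(0.0274), np.float64(0.0044), np.float64(0.0263), np.float64(0.0008)]
[ 0.43412261 -0.21782399  0.101     ] [ 0.43416256 -0.21697819  0.101     ]
```

Request:
servo_tool --deltas '[[[0.001,-0.001,0.02,0,0,0,1],[0,0,0.03,0,0,0,1],[0,0,0.03,0,0,0,1],[0,0,0.02,0,0,0,1],[0,0,0,0,0,0,1],[0,0,0,0,0,0,1]]]'

```text
clock: 3.42
position: [0.4357, -0.2188, 0.1209]
orientation: [-3.141, 0.0, -0.036]
contact_force: [0.7, 0.5, 0.9]
gripper_width: 0.0856
```

Run:
```python
from h import *
print(env.state()['position'],env.state()['orientation'],env.state()['clock'])
cap('wrist','w3')
t=cv2.imread('pics/w3.png')
q=proj('w3',[.4343,-.2173,.101]);print(q,proj('w3',[.4343,-.2173,.079]))
goto([.4343,-.2173,.079],-.04,1)
```

```text
[ 0.43571649 -0.21876883  0.12091858] [-3.14147821e+00  2.31060088e-04 -3.61778988e-02] 3.4167
[318.31627055 297.03555333] [318.93583651 278.31221666]
total shift tool [-0.0025 -0.002   0.0433] rot [ 0.0014 -0.0023  0.0039]
0 [-0.0025 -0.002   0.0433] [ 0.0014 -0.0023  0.0039]
```

View pics/w3.png

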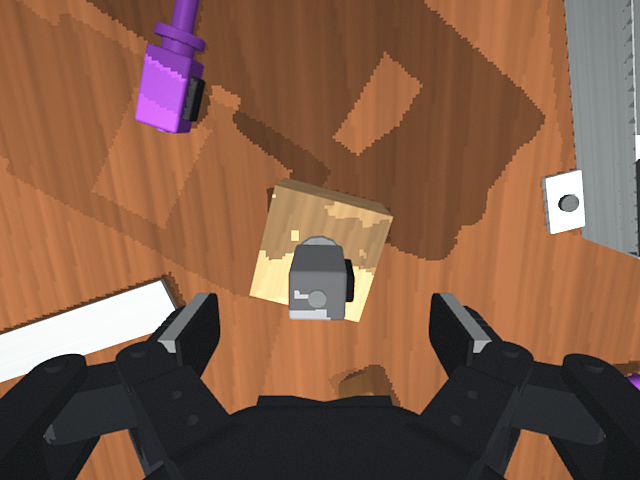

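Run:
```python
from h import *
t=cv2.imread('pics/w3.png')
cv2.imwrite('pics/z6.png',cv2.resize(t[220:330,260:390],None,fx=6,fy=6,interpolation=cv2.INTER_CUBIC))
P=[]
for i in range(4):
    s=env.state();print(s['position'].round(5),s['clock'])
K,T=ld('w3')
c=env.capture('wrist');m=np.array(c['mount']);print(env.state()['position'],env.state()['clock'])
# in tool frame, z plane of top: tool z = .1205-.101
for u,v in[(317,298),(290,300),(344.5,300)]:
    d=m[:3,:3]@np.linalg.solve(K,[u,v,1.]);o=m[:3,3];zt=.1205-.101
    print((o+d*(zt-o[2])/d[2]).round(4))
```

```text
[ 0.43667 -0.21933  0.12234] 3.4667
[ 0.43667 -0.21933  0.12234] 3.4667
[ 0.43667 -0.21933  0.12234] 3.4667
[ 0.43667 -0.21933  0.12234] 3.4667
[ 0.43712871 -0.21962979  0.12304245] 3.5167
[-0.002  -0.0011  0.0195]
[-0.014  -0.0002  0.0195]
[ 0.0101 -0.0002  0.0195]
```

View pics/z6.png

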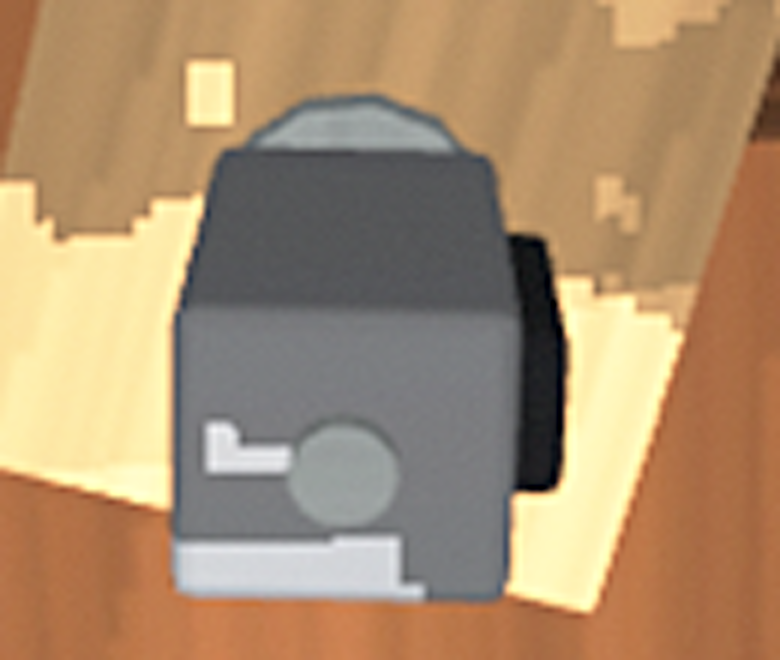

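Request:
servo_tool --deltas '[[[0,0,0,0,0,0,1],[0,0,0,0,0,0,1],[0,0,0,0,0,0,1]]]'

```text
clock: 3.77
position: [0.4365, -0.2191, 0.1219]
orientation: [3.14, -0.002, -0.036]
contact_force: [-0.9, 0.5, -0.0]
gripper_width: 0.0851
```

Run:
```python
from h import *
print(env.state()['position'],env.state()['orientation'])
cap('wrist','w4')
print(env.state()['position'],env.state()['orientation'])
t=cv2.imread('pics/w4.png')
cv2.imwrite('pics/z7.png',cv2.resize(t[220:330,260:390],None,fx=6,fy=6,interpolation=cv2.INTER_CUBIC))
```

```text
[ 0.43648221 -0.21907947  0.12186299] [ 3.14023843e+00 -2.28675829e-03 -3.59953600e-02]
[ 0.43624223 -0.21893387  0.12145638] [ 3.14059390e+00 -1.68316072e-03 -3.60143479e-02]
```

View pics/z7.png

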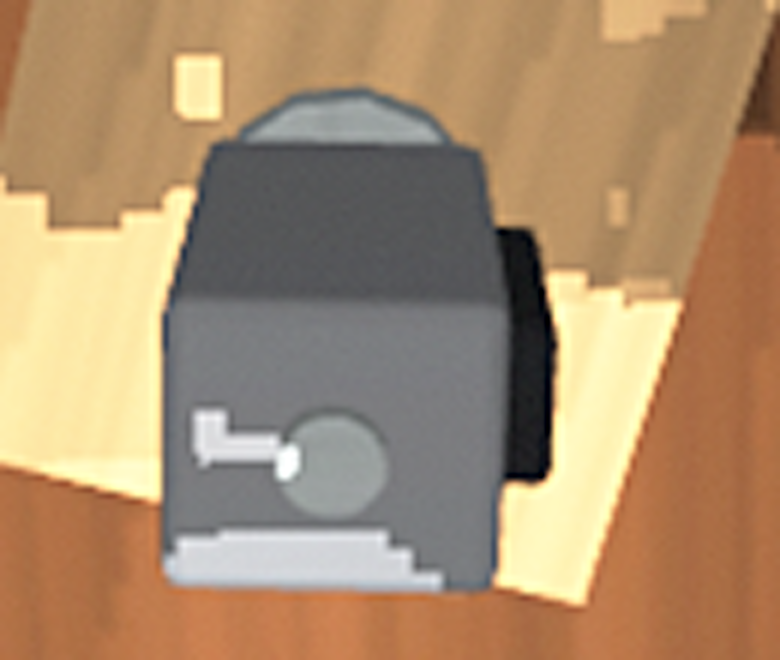

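Run:
```python
from h import *
print(atz('w4',315.3,297.8,.103))
c=np.array([(165,303),(504,305),(492,590),(166,586)])/6+[260,220]
P=np.array([atz('w4',*q,.101) for q in c]);print(P.round(4),P.mean(0))
print('yaw',[np.arctan2(v[1],v[0]).round(3) for v in (P[1]-P[0],P[2]-P[3])])
print(env.state()['position'],env.state()['clock'])
```

```text
[ 0.433805   -0.21746087  0.103     ]
[[ 0.4222 -0.205   0.101 ]
 [ 0.4468 -0.2061  0.101 ]
 [ 0.4454 -0.229   0.101 ]
 [ 0.4208 -0.2277  0.101 ]] [ 0.4337865  -0.21694426  0.101     ]
yaw [np.float64(-0.044), np.float64(-0.052)]
[ 0.43624223 -0.21893387  0.12145638] 3.8167
```

Request:
servo_tool --deltas '[[[-0.001,-0.001,0.004,0,0,0.009,1],[-0.0012,-0.0006,0.008,0,0,0,1],[0,0,0.01,0,0,0,1],[0,0,0.01,0,0,0,1],[0,0,0.007,0,0,0,1],[0,0,0.003,0,0,0,1],[0,0,0,0,0,0,1],[0,0,0,0,0,0,1]]]'

```text
clock: 4.48
position: [0.4335, -0.2168, 0.078]
orientation: [-3.141, 0.001, -0.045]
contact_force: [-0.4, -0.2, -0.2]
gripper_width: 0.0856
```

Request:
servo_tool --deltas '[[[0,0,0,0,0,0,1],[0,0,0,0,0,0,1],[0,0,0,0,0,0,1]]]'

```text
clock: 4.73
position: [0.4339, -0.2171, 0.0789]
orientation: [3.141, -0.001, -0.045]
contact_force: [0.4, -0.8, -0.1]
gripper_width: 0.0856
```

Run:
```python
from h import *
print(env.state()['position'],env.state()['orientation'])
cap('wrist','w5')
print(env.state()['position'],env.state()['orientation'])
```

```text
[ 0.43393486 -0.21713552  0.07888695] [ 3.14101506e+00 -9.61692519e-04 -4.49803709e-02]
[ 0.43389765 -0.21710933  0.07884541] [ 3.14107642e+00 -8.87197330e-04 -4.50430234e-02]
```

View pics/w5.png

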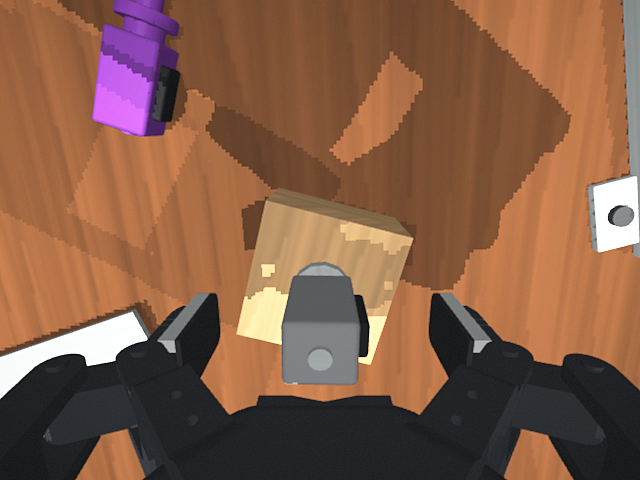

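The pin's top is centred at column 320.5 and the jaws at 323.5, so I shift the tool about -1 mm and close.

Request:
servo_tool --deltas '[[[-0.0005,0,0,0,0,0,0.5],[-0.0005,0,0,0,0,0,0],[0,0,0,0,0,0,-0.2],[0,0,0,0,0,0,-0.3],[0,0,0,0,0,0,-0.3]]]' --grip_force 25

```text
clock: 5.2
position: [0.4332, -0.217, 0.0787]
orientation: [3.141, -0.002, -0.045]
contact_force: [1.6, -0.3, -0.6]
gripper_width: 0.0302
```

Request:
servo_tool --deltas '[[[0,0,0,0,0,0,-0.35],[0,0,0,0,0,0,-0.4],[0,0,0,0,0,0,-0.6],[0,0,0,0,0,0,-1]]]' --grip_force 25

```text
clock: 5.53
position: [0.4321, -0.217, 0.0788]
orientation: [3.142, 0.002, -0.045]
contact_force: [-3.3, 0.7, 4.9]
gripper_width: 0.0255
```

Request:
servo_tool --deltas '[[[0,0,0,0,0,0,-1],[0,0,0,0,0,0,-1],[0,0,0,0,0,0,-1]]]' --grip_force 35

```text
clock: 5.78
position: [0.4321, -0.217, 0.0789]
orientation: [3.142, 0.002, -0.045]
contact_force: [-4.3, 0.6, 5.0]
gripper_width: 0.026
```

Run:
```python
from h import *
print(env.state())
cap('wrist','w6');cap('side','s1')
```

```text
{'clock': 5.7833, 'joint_pos': array([-5.75898658e-01, -6.98464224e-02,  2.15615803e+00, -1.03456493e-03,
        1.05671986e+00, -5.30687555e-01]), 'joint_vel': array([-0.0005802 , -0.00021244,  0.00130516,  0.00097714,  0.00069279,
       -0.00020942]), 'joint_efforts': array([ 4.91399802e-01, -2.62555522e+01, -3.08798933e+01,  3.45513448e-01,
       -9.16448571e-01, -1.24811611e-02]), 'position': array([ 0.43212516, -0.21695583,  0.07885963]), 'orientation': array([ 3.14154468e+00,  1.69669073e-03, -4.47017678e-02]), 'contact_force': array([-4.32189652,  0.59584128,  4.9670028 ]), 'wrist_torque': array([ 0.09412446,  0.60989332, -0.03110251]), 'gripper_width': 0.02604417575488578}
```

View pics/w6.png

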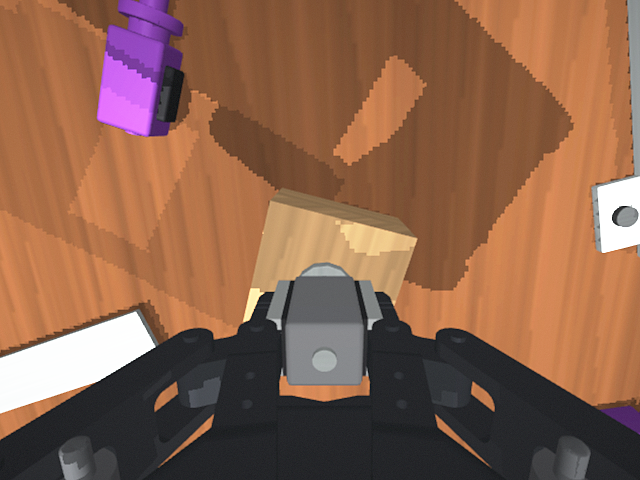

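Request:
servo_tool --deltas '[[[-0.001,0,0,0,0,0,-1],[0,0,-0.002,0,0,0,-1],[0,0,-0.004,0,0,0,-1],[0,0,-0.007,0,0,0,-1]]]' --grip_force 40

```text
clock: 6.22
position: [0.4315, -0.2166, 0.0907]
orientation: [-3.141, -0.0, -0.045]
contact_force: [2.8, -1.3, -3.5]
gripper_width: 0.0256
```

Run:
```python
from h import *
cap('side','s2')
t=cv2.imread('pics/s2.png');cv2.imwrite('pics/z8.png',cv2.resize(t[150:250,320:450],None,fx=5,fy=5))
```

```text
(no output)
```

View pics/z8.png

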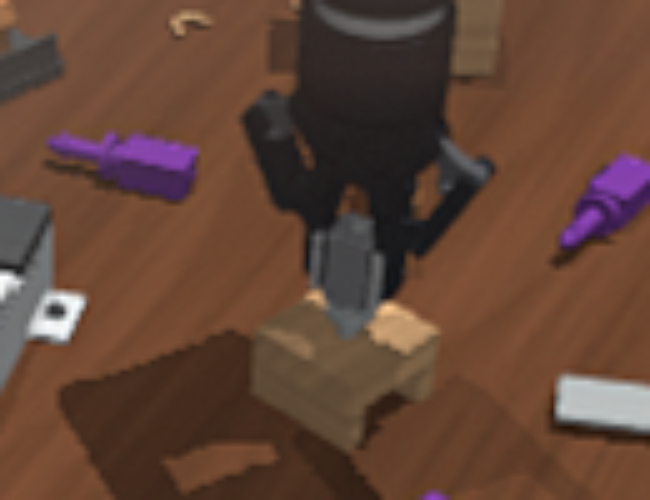

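The pin is rising with little resistance (about 3.5 N), so the lift continues.

Request:
servo_tool --deltas '[[[0,0,-0.008,0,0,0,-1],[0,0,-0.012,0,0,0,-1],[0,0,-0.016,0,0,0,-1],[0,0,-0.02,0,0,0,-1],[0,0,-0.02,0,0,0,-1],[0,0,-0.02,0,0,0,-1],[0,0,-0.02,0,0,0,-1],[0,0,-0.01,0,0,0,-1]]]' --grip_force 40

```text
clock: 6.93
position: [0.4319, -0.2172, 0.221]
orientation: [3.14, -0.002, -0.045]
contact_force: [0.5, -1.4, -1.2]
gripper_width: 0.0259
```

Request:
servo_tool --deltas '[[[0,0,-0.005,0,0,0,-1],[0,0,0,0,0,0,-1],[0,0,0,0,0,0,-1],[0,0,0,0,0,0,-1]]]' --grip_force 40

```text
clock: 7.27
position: [0.4308, -0.2163, 0.2207]
orientation: [-3.14, 0.003, -0.045]
contact_force: [0.2, -0.1, -2.0]
gripper_width: 0.0255
```

Run:
```python
from h import *
print(env.state()['position'],env.state()['orientation'],env.state()['contact_force'],env.state()['gripper_width'])
cap('side','s3');cap('wrist','w7');cap('top','t3')
t=cv2.imread('pics/s3.png');cv2.imwrite('pics/z9.png',cv2.resize(t[100:230,320:450],None,fx=4,fy=4))
```

```text
[ 0.43076879 -0.21630709  0.22068721] [-3.14009081e+00  2.74961555e-03 -4.49525879e-02] [ 0.20719982 -0.11167082 -2.02623085] 0.02547093139621513
```

View pics/z9.png

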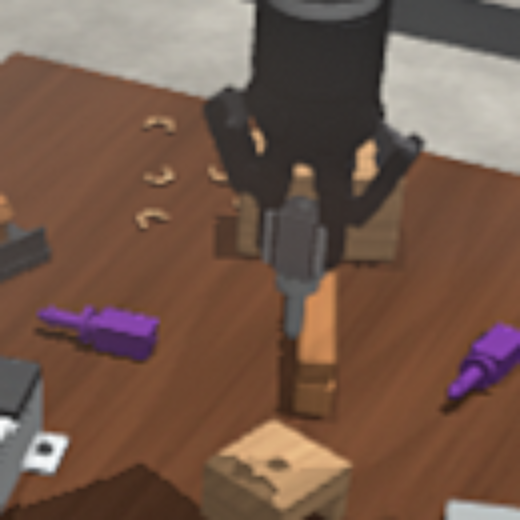

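View pics/w7.png

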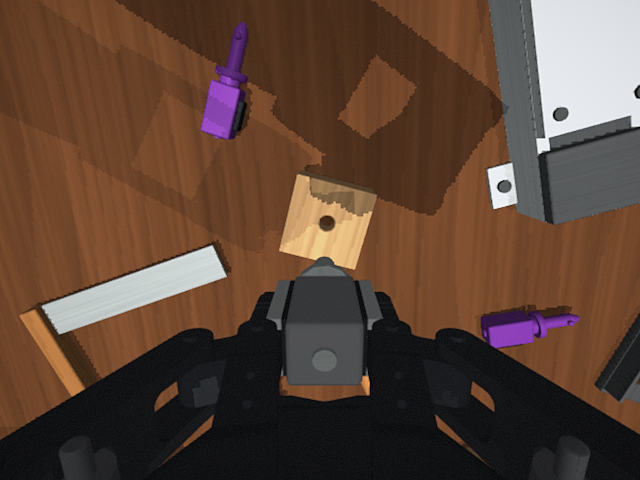

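View pics/t3.png

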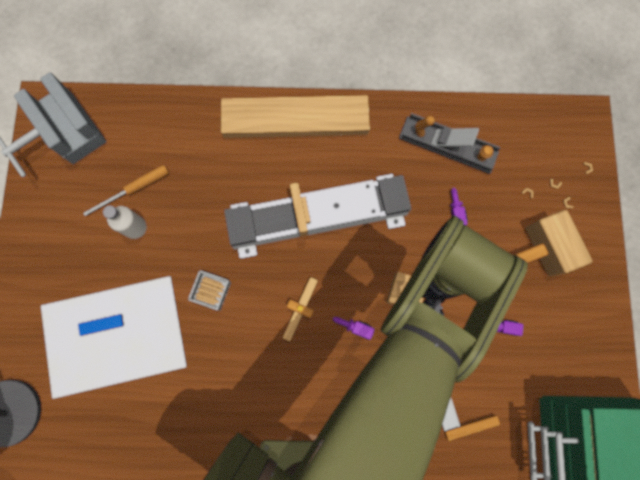

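The pin is out of the stand; the side view shows its bare shank hanging from the jaws. Next: the rail direction and the hole.

Run:
```python
from h import *
a=atz('top0',220+690/4,165+118/4,.062);b=atz('top0',220+85/4,165+252/4,.062);print(a,b,np.linalg.norm(a-b))
d=(b-a)/np.linalg.norm(b-a);print('rail y dir',d,'yaw',np.arctan2(-d[0],d[1]))
h1=atz('top0',220+465/4,165+161/4,.062);h2=atz('side0',230+266/4,180+174/4,.062);print(h1,h2,tri(('top0',220+465/4,165+161/4),('side0',230+266/4,180+174/4)))
yaw=np.arctan2(-d[0],d[1])
goto(h1*[1,1,0]+[0,0,.225]-0.07*d*[1,1,0],yaw,10)
```

```text
[ 0.65161751 -0.18066372  0.062     ] [0.56474605 0.16190149 0.062     ] 0.35340850686075787
rail y dir [-0.24581032  0.96931795  0.        ] yaw 0.24835557540527148
[ 0.62300711 -0.05189312  0.062     ] [ 0.62048985 -0.05159787  0.062     ] (array([ 0.62227207, -0.05235466,  0.06104864]), [np.float64(0.0010537426477963943), np.float64(0.0010537426477962315)])
total shift tool [ 0.2046 -0.106  -0.0043] rot [-0.0016  0.002  -0.2934]
0 [ 0.0205 -0.0106 -0.0004] [-0.0002  0.0002 -0.0293]
1 [ 0.0208 -0.01   -0.0004] [-0.0002  0.0002 -0.0293]
2 [ 0.0211 -0.0094 -0.0004] [-0.0002  0.0002 -0.0293]
3 [ 0.0213 -0.0088 -0.0004] [-0.0002  0.0002 -0.0293]
4 [ 0.0216 -0.0081 -0.0004] [-0.0002  0.0002 -0.0293]
5 [ 0.0218 -0.0075 -0.0004] [-0.0002  0.0002 -0.0293]
6 [ 0.022  -0.0069 -0.0004] [-0.0002  0.0002 -0.0293]
7 [ 0.0222 -0.0062 -0.0004] [-0.0002  0.0002 -0.0293]
8 [ 0.0224 -0.0056 -0.0004] [-0.0002  0.0002 -0.0293]
9 [ 0.0225 -0.0049 -0.0004] [-0.0002  0.0002 -0.0293]
```

Request:
servo_tool --deltas '[[[0.008,-0.004,0,0,0,-0.03,-1],[0.018,-0.009,0,0,0,-0.03,-1],[0.022,-0.01,0,0,0,-0.03,-1],[0.022,-0.009,0,0,0,-0.03,-1],[0.022,-0.008,0,0,0,-0.03,-1],[0.022,-0.008,0,0,0,-0.03,-1],[0.022,-0.007,0,0,0,-0.03,-1],[0.022,-0.007,0,0,0,-0.03,-1]]]' --grip_force 40

```text
clock: 8.08
position: [0.5865, -0.1427, 0.2216]
orientation: [-3.141, 0.001, 0.198]
contact_force: [0.1, 0.1, -1.2]
gripper_width: 0.0255
```

Request:
servo_tool --deltas '[[[0.022,-0.005,0,0,0,-0.03,-1],[0.016,-0.004,0,0,0,-0.02,-1],[0.008,-0.003,0,0,0,0,-1],[0,0,0,0,0,0,-1],[0,0,0,0,0,0,-1],[0,0,0,0,0,0,-1],[0,0,0,0,0,0,-1],[0,0,0,0,0,0,-1]]]' --grip_force 40

```text
clock: 8.75
position: [0.6268, -0.1228, 0.2225]
orientation: [3.141, 0.0, 0.244]
contact_force: [-0.5, -0.1, -1.8]
gripper_width: 0.0258
```

Run:
```python
from h import *
cap('wrist','w8');s=env.state();print(s['position'],s['orientation'],s['gripper_width'],s['clock'])
```

```text
[ 0.62691223 -0.12280192  0.22251143] [ 3.14144446e+00 -7.80066704e-05  2.44133367e-01] 0.025814102375257806 8.8
```

View pics/w8.png

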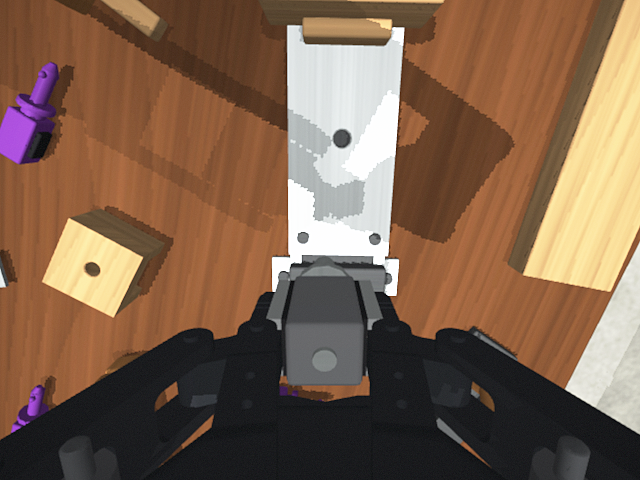

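Run:
```python
from h import *
t=cv2.imread('pics/w8.png')
cv2.imwrite('pics/z10.png',cv2.resize(t[20:270,260:440],None,fx=3,fy=2.4,interpolation=cv2.INTER_CUBIC))
cv2.imwrite('pics/z11.png',cv2.resize(t[100:180,300:400],None,fx=7,fy=7,interpolation=cv2.INTER_CUBIC))
```

```text
(no output)
```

View pics/z11.png

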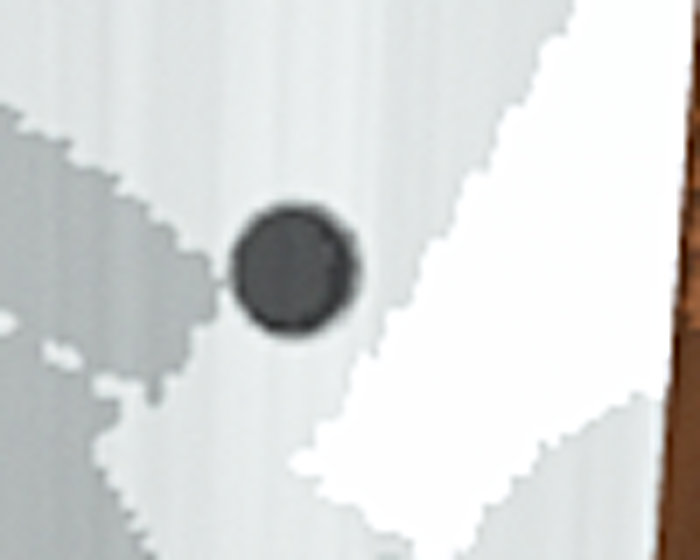

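View pics/z10.png

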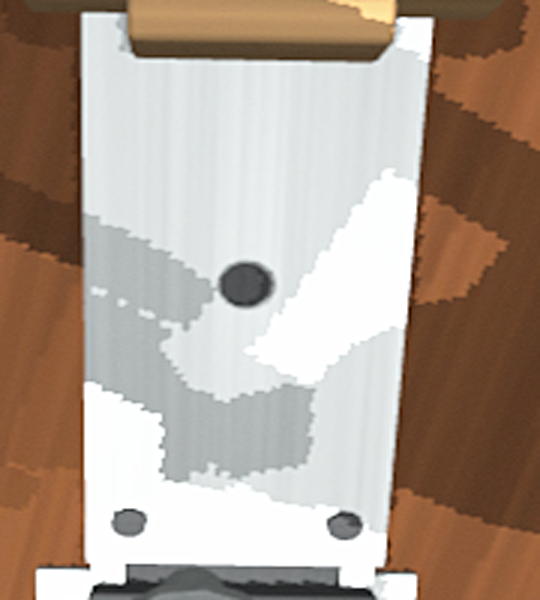

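```bash
python3 - <<'E'
from h import *
L=[atz('w8',260+u/3,20+v/2.4,.062) for u,v in[(82,15),(86,560)]];Rr=[atz('w8',260+u/3,20+v/2.4,.062) for u,v in[(432,20),(387,570)]]
for A in (L,Rr): d=A[0]-A[1];print('yaw',np.arctan2(-d[0],d[1]))
S=[atz('w8',260+u/3,20+v/2.4,.062) for u,v in[(129,522),(345,525)]];d=S[1]-S[0];print('screw yaw',np.arctan2(d[1],d[0]))
print('width',np.linalg.norm(np.cross((Rr[0]-L[0])[:2],(d:=(L[0]-L[1])[:2]/np.linalg.norm((L[0]-L[1])[:2])))))
h=atz('w8',342,138.3,.062);print('hole',h)
print('tri',tri(('w8',342,138.3),('top0',220+465/4,165+161/4),('side0',230+266/4,180+174/4)),tri(('w8',342,138.3),('top0',220+465/4,165+161/4)))
# stand hole as seen from w7 vs pin location when held
print('stand hole w7',atz('w7',327,222,.045),'w8',atz('w8',92,269,.045))
# tool-frame pin axis from knob
m=np.array(env.capture('wrist')['mount']);K,T=ld('w8')
for u,v,z in[(324,360,-.024),(325,385,-.022)]:
    dd=m[:3,:3]@np.linalg.solve(K,[u,v,1.]);o=m[:3,3];print((o+dd*(z-o[2])/dd[2]).round(4))
E
python3 - <<'E'
import cv2
t=cv2.imread('pics/w8.png')
cv2.imwrite('pics/z12.png',cv2.resize(t[250:395,270:380],None,fx=4,fy=4,interpolation=cv2.INTER_CUBIC))
E
```

```text
yaw 0.22234799726521995
yaw 0.23094818175114967
screw yaw 0.22514772852541814
width 0.08377853421739652
hole [ 0.62499873 -0.05167118  0.062     ]
tri (array([ 0.62346817, -0.05235756,  0.0602175 ]), [np.float64(0.0017660353305189056), np.float64(0.00038385347744438776), np.float64(0.001981069979817689)]) (array([ 0.625275  , -0.05189416,  0.05418316]), [np.float64(0.00037222973640611763), np.float64(0.0003722297364060992)])
stand hole w7 [ 0.43423631 -0.2163118   0.045     ] w8 [ 0.43449143 -0.2166331   0.045     ]
[ 0.0011  0.0007 -0.024 ]
[ 0.0014  0.0117 -0.022 ]<stdin>:5: DeprecationWarning: Arrays of 2-dimensional vectors are deprecated. Use arrays of 3-dimensional vectors instead. (deprecated in NumPy 2.0)
```

View pics/z12.png

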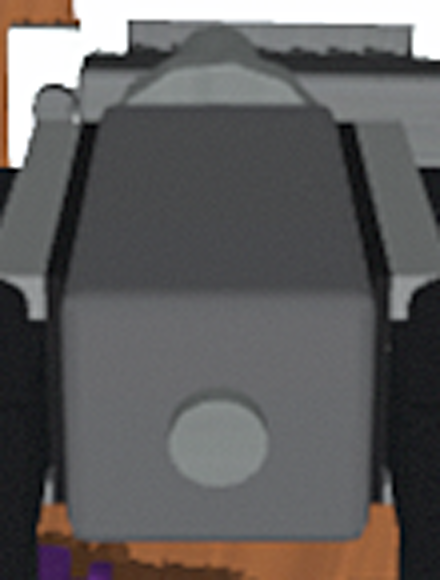

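Run:
```python
from h import *
print(np.array(env.capture('wrist')['mount']).round(4).tolist(), env.state()['position'])
goto([.6237,-.0515,.165],.226,1)
```

```text
[[1.0, -0.0009, 0.0015, 0.001], [0.0005, 0.9635, 0.2676, -0.068], [-0.0017, -0.2676, 0.9635, -0.1234], [0.0, 0.0, 0.0, 1.0]] [ 0.62709989 -0.12268991  0.22253104]
total shift tool [ 0.0139 -0.0699  0.0575] rot [ 0.0002 -0.0002  0.0184]
0 [ 0.0139 -0.0699  0.0575] [ 0.0002 -0.0002  0.0184]
```

Request:
servo_tool --deltas '[[[0.002,-0.006,0,0,0,0.009,-1],[0.003,-0.012,0.004,0,0,0.009,-1],[0.003,-0.017,0.008,0,0,0,-1],[0.003,-0.017,0.012,0,0,0,-1],[0.003,-0.012,0.014,0,0,0,-1],[0,-0.006,0.012,0,0,0,-1],[0,0,0.006,0,0,0,-1],[0,0,0.0015,0,0,0,-1]]]' --grip_force 40

```text
clock: 9.57
position: [0.6239, -0.0508, 0.1623]
orientation: [-3.141, 0.004, 0.228]
contact_force: [-1.0, -1.0, -1.3]
gripper_width: 0.0256
```

Request:
servo_tool --deltas '[[[0,0,0,0,0,0,-1],[0,0,0,0,0,0,-1],[0,0,0,0,0,0,-1],[0,0,0,0,0,0,-1]]]' --grip_force 40

```text
clock: 9.9
position: [0.6257, -0.0516, 0.1659]
orientation: [3.141, -0.002, 0.226]
contact_force: [-0.0, 0.6, -1.7]
gripper_width: 0.0258
```

Run:
```python
from h import *
cap('wrist','w9');s=env.state();print(s['position'],s['orientation'],s['gripper_width'],s['clock'],s['contact_force'])
cap('side','s4')
t=cv2.imread('pics/w9.png');a=cv2.resize(t[200:400,260:400],None,fx=3,fy=3,interpolation=cv2.INTER_CUBIC)
t=cv2.imread('pics/s4.png');b=cv2.resize(t[140:290,240:340],None,fx=3.7,fy=4,interpolation=cv2.INTER_CUBIC)
cv2.imwrite('pics/z13.png',np.hstack([a,b]))
```

```text
[ 0.62558875 -0.0515414   0.16571262] [ 3.1409968e+00 -1.3212738e-03  2.2628914e-01] 0.025436626588985902 9.95 [-0.3361143  -0.62335793 -1.75388753]
```

View pics/z13.png

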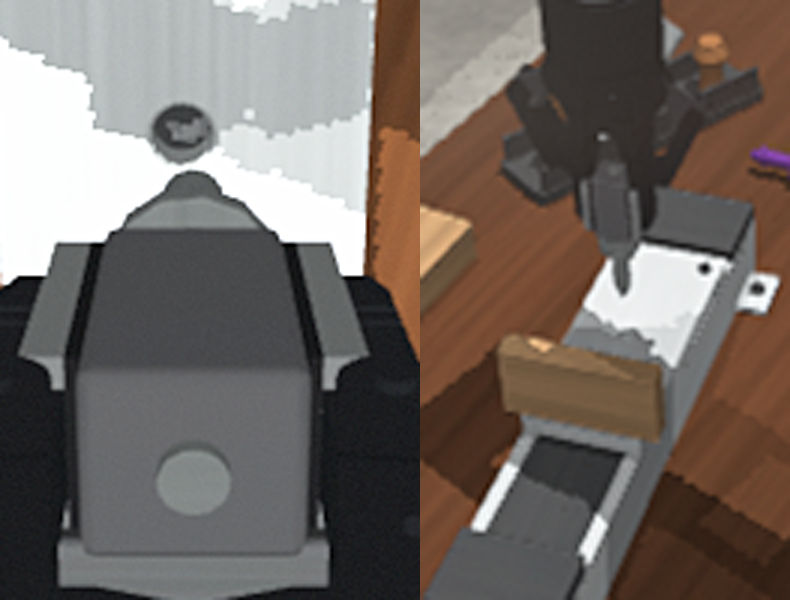

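Run:
```python
from h import *
h=atz('w9',321,244.3,.062);print('hole',h)
s=env.state();Rc=Rm(s['orientation'])
K,T=ld('w9')
# assume pin axis: knob at tool z -0.024 ; nose lower
for p in ([0,0,.072],[0,0,.034],[0,0,-.024],[.001,0,.072],[.001,0,-.022]):
    print(p,proj('w9',s['position']+Rc@np.array(p)))
print('hole in tool', (Rc.T@(h-s['position'])).round(4), s['position'])
print(tri(('w8',342,138.3),('w9',321,244.3)))
```

```text
hole [ 0.62504317 -0.05127454  0.062     ]
[0, 0, 0.072] [321.56593437 260.03208984]
[0, 0, 0.034] [321.20250305 285.81856768]
[0, 0, -0.024] [320.1984195  357.06112999]
[0.001, 0, 0.072] [323.26897173 260.02974069]
[0.001, 0, -0.022] [323.28064162 353.45719052]
hole in tool [-0.0005 -0.0003  0.1036] [ 0.62548378 -0.05138089  0.16558258]
(array([ 0.6250907 , -0.05164767,  0.06072206]), [np.float64(3.0489641137816817e-05), np.float64(3.0489641137826398e-05)])
```

Request:
servo_tool --deltas '[[[-0.001,-0.0005,0.002,0,0,0,-1],[-0.001,0,0.004,0,0,0,-1],[0,0,0.006,0,0,0,-1],[0,0,0.006,0,0,0,-1],[0,0,0.005,0,0,0,-1],[0,0,0.003,0,0,0,-1],[0,0,0.001,0,0,0,-1],[0,0,0,0,0,0,-1]]]' --grip_force 40

```text
clock: 10.67
position: [0.6228, -0.0509, 0.1371]
orientation: [-3.141, 0.001, 0.227]
contact_force: [-0.9, 1.3, -0.9]
gripper_width: 0.0254
```

Request:
servo_tool --deltas '[[[0,0,0,0,0,0,-1],[0,0,0,0,0,0,-1],[0,0,0,0,0,0,-1]]]' --grip_force 40

```text
clock: 10.92
position: [0.6233, -0.051, 0.1383]
orientation: [3.141, -0.001, 0.227]
contact_force: [-0.5, 0.2, -1.8]
gripper_width: 0.0258
```

Run:
```python
from h import *
cap('wrist','w10');s=env.state();print(s['position'],s['orientation'],s['gripper_width'],s['clock'],s['contact_force'])
cap('side','s5')
t=cv2.imread('pics/w10.png');a=cv2.resize(t[200:400,260:400],None,fx=3,fy=3,interpolation=cv2.INTER_CUBIC)
t=cv2.imread('pics/s5.png');b=cv2.resize(t[180:255,270:320],None,fx=7.4,fy=8,interpolation=cv2.INTER_CUBIC)
cv2.imwrite('pics/z14.png',np.hstack([a,b]))
```

```text
[ 0.62328394 -0.05099099  0.13825853] [ 3.14131977e+00 -6.76197362e-04  2.26949321e-01] 0.02527384983945088 10.9667 [ 0.70621095  0.79066675 -1.48059386]
```

View pics/z14.png

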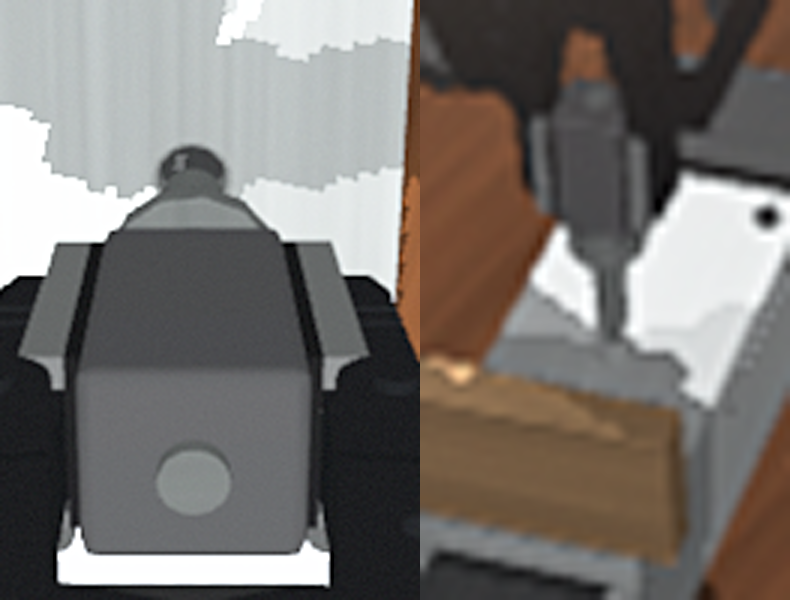

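The nose is centred over the hole sideways (both at crop column 192), so I lower it gently.

Request:
servo_tool --deltas '[[[0,0,0.002,0,0,0,-1],[0,0,0.003,0,0,0,-1],[0,0,0.003,0,0,0,-1],[0,0,0.002,0,0,0,-1],[0,0,0,0,0,0,-1]]]' --grip_force 40

```text
clock: 11.43
position: [0.6225, -0.0508, 0.1268]
orientation: [-3.141, 0.002, 0.227]
contact_force: [0.3, 0.1, -2.2]
gripper_width: 0.0254
```

Request:
servo_tool --deltas '[[[0,0,0.002,0,0,0,-1],[0,0,0.002,0,0,0,-1],[0,0,0.001,0,0,0,-1],[0,0,0,0,0,0,-1],[0,0,0,0,0,0,-1]]]' --grip_force 40

```text
clock: 11.85
position: [0.623, -0.0509, 0.1228]
orientation: [-3.142, 0.0, 0.227]
contact_force: [-0.8, 0.5, -1.8]
gripper_width: 0.0259
```

Run:
```python
from h import *
cap('wrist','w11');s=env.state();print(s['position'],s['orientation'],s['gripper_width'],s['clock'],s['contact_force'],s['wrist_torque'])
cap('side','s6')
t=cv2.imread('pics/w11.png');a=cv2.resize(t[200:400,260:400],None,fx=3,fy=3,interpolation=cv2.INTER_CUBIC)
t=cv2.imread('pics/s6.png');b=cv2.resize(t[180:255,270:320],None,fx=7.4,fy=8,interpolation=cv2.INTER_CUBIC)
cv2.imwrite('pics/z15.png',np.hstack([a,b]))
```

```text
[ 0.62308241 -0.05096119  0.12287374] [ 3.14155953e+00 -9.64031427e-05  2.26967699e-01] 0.025570982950691337 11.9 [ 0.10602164 -0.39812143 -1.18278634] [-0.00761043 -0.03535749 -0.02763744]
```

View pics/z15.png

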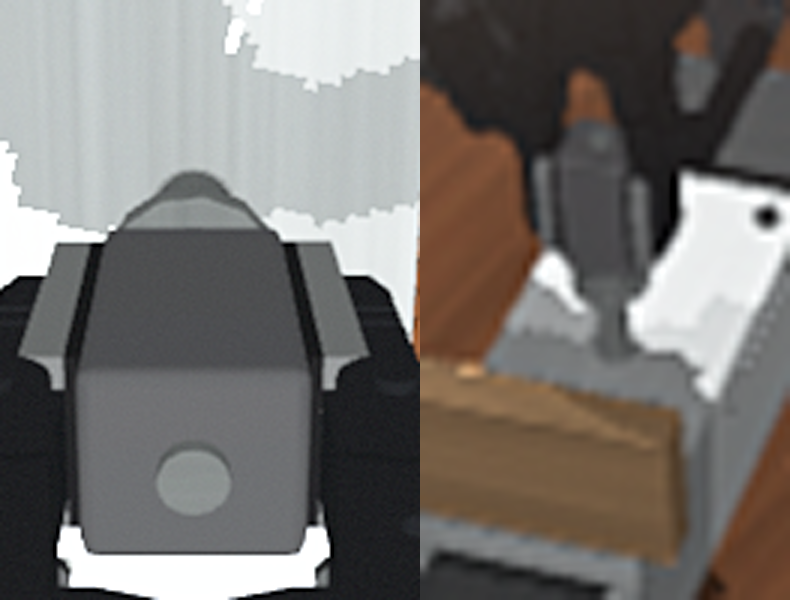

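Request:
servo_tool --deltas '[[[0,0,0.001,0,0,0,-1],[0,0,0.001,0,0,0,-1],[0,0,0.001,0,0,0,-1],[0,0,0.001,0,0,0,-1],[0,0,0,0,0,0,-1]]]' --grip_force 40

```text
clock: 12.37
position: [0.6232, -0.051, 0.1197]
orientation: [3.142, -0.0, 0.227]
contact_force: [-2.6, 0.1, 3.7]
gripper_width: 0.0256
```

Request:
servo_tool --deltas '[[[0,-0.0005,0.0005,0,0,0,-1],[0,-0.001,0,0,0,0,-1],[0,-0.0015,0,0,0,0,-1],[0,-0.0015,0,0,0,0,-1],[0,-0.0015,0,0,0,0,-1],[0,-0.0015,0,0,0,0,-1]]]' --grip_force 40

```text
clock: 12.87
position: [0.6223, -0.0457, 0.1197]
orientation: [3.136, -0.002, 0.228]
contact_force: [-1.0, -7.2, 4.1]
gripper_width: 0.0255
```

Request:
servo_tool --deltas '[[[0,-0.001,0,0,0,0,-1],[0,-0.001,0,0,0,0,-1],[0,-0.001,0,0,0,0,-1],[0,-0.001,0,0,0,0,-1],[0,-0.001,0,0,0,0,-1],[0,-0.001,0,0,0,0,-1]]]' --grip_force 40

```text
clock: 13.37
position: [0.621, -0.0399, 0.1197]
orientation: [3.136, -0.002, 0.227]
contact_force: [-1.8, -6.7, 3.3]
gripper_width: 0.0253
```

Run:
```python
from h import *
s=env.state();print(s['position'],s['orientation'],s['gripper_width'],s['clock'],s['contact_force'],s['wrist_torque'])
cap('side','s7')
t=cv2.imread('pics/s7.png');b=cv2.resize(t[180:280,240:340],None,fx=6,fy=6,interpolation=cv2.INTER_CUBIC)
cv2.imwrite('pics/z16.png',b)
```

```text
[ 0.62095705 -0.03987082  0.11969953] [ 3.13648662e+00 -1.56386306e-03  2.27429861e-01] 0.025347713851067055 13.3667 [-1.84346799 -6.69463946  3.25160857] [-1.48828007  0.2103554   0.0129589 ]
```

View pics/z16.png

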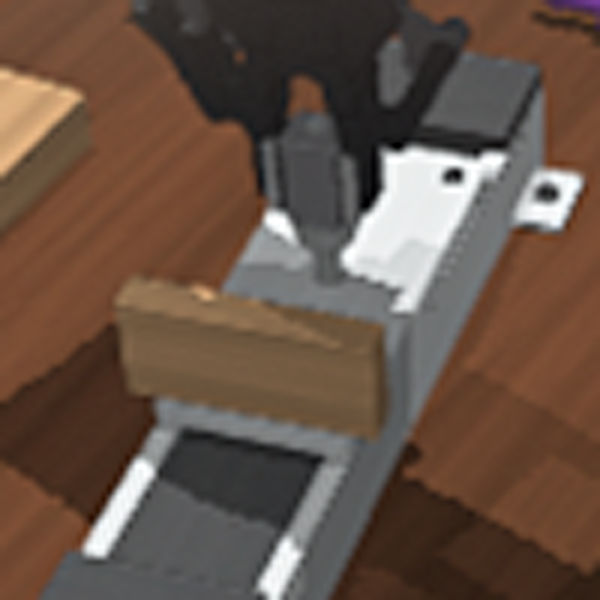

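The carriage is sliding with the pin, with about 7 N of drag.

Request:
servo_tool --deltas '[[[0,-0.001,0.0003,0,0,0,-1],[0,-0.001,0,0,0,0,-1],[0,-0.001,0,0,0,0,-1],[0,-0.001,0,0,0,0,-1],[0,-0.001,0,0,0,0,-1],[0,-0.001,0,0,0,0,-1]]]' --grip_force 40

```text
clock: 13.92
position: [0.6197, -0.0343, 0.1197]
orientation: [3.136, -0.002, 0.227]
contact_force: [-0.9, -6.1, 4.8]
gripper_width: 0.0254
```

Request:
servo_tool --deltas '[[[0,-0.001,0,0,0,0,-1],[0,-0.001,0,0,0,0,-1],[0,-0.001,0,0,0,0,-1],[0,-0.001,0,0,0,0,-1],[0,-0.001,0,0,0,0,-1],[0,-0.001,0,0,0,0,-1]]]' --grip_force 40

```text
clock: 14.42
position: [0.6184, -0.0284, 0.1197]
orientation: [3.136, -0.002, 0.227]
contact_force: [-1.7, -6.8, 5.1]
gripper_width: 0.0255
```

Request:
servo_tool --deltas '[[[0,-0.001,0,0,0,0,-1],[0,-0.001,0,0,0,0,-1],[0,-0.001,0,0,0,0,-1],[0,-0.001,0,0,0,0,-1],[0,-0.001,0,0,0,0,-1],[0,-0.001,0,0,0,0,-1]]]' --grip_force 40

```text
clock: 14.92
position: [0.6171, -0.0225, 0.1197]
orientation: [3.136, -0.002, 0.228]
contact_force: [-1.4, -7.2, 5.3]
gripper_width: 0.0255
```

Request:
servo_tool --deltas '[[[0,-0.001,0,0,0,0,-1],[0,-0.001,0,0,0,0,-1],[0,-0.001,0,0,0,0,-1],[0,-0.001,0,0,0,0,-1],[0,-0.001,0,0,0,0,-1],[0,-0.001,0,0,0,0,-1]]]' --grip_force 40

```text
clock: 15.42
position: [0.6157, -0.0167, 0.1197]
orientation: [3.136, -0.002, 0.227]
contact_force: [-1.5, -7.9, 5.2]
gripper_width: 0.0255
```

Request:
servo_tool --deltas '[[[0,-0.001,0,0,0,0,-1],[0,-0.001,0,0,0,0,-1],[0,-0.001,0,0,0,0,-1],[0,-0.001,0,0,0,0,-1],[0,-0.001,0,0,0,0,-1],[0,-0.001,0,0,0,0,-1]]]' --grip_force 40

```text
clock: 15.92
position: [0.6137, -0.009, 0.1182]
orientation: [3.141, -0.001, 0.227]
contact_force: [0.7, -2.2, -0.5]
gripper_width: 0.0257
```

The tool dropped 1.5 mm and the drag vanished, so the nose has found the hole. I feed down gently.

Request:
servo_tool --deltas '[[[0,0,0.001,0,0,0,-1],[0,0,0.001,0,0,0,-1],[0,0,0.001,0,0,0,-1]]]' --grip_force 40

```text
clock: 16.17
position: [0.6133, -0.0085, 0.1146]
orientation: [3.142, -0.0, 0.227]
contact_force: [0.9, -2.6, 0.0]
gripper_width: 0.0259
```

Request:
servo_tool --deltas '[[[0,0,0.001,0,0,0,-1],[0,0,0.001,0,0,0,-1],[0,0,0.001,0,0,0,-1],[0,0,0,0,0,0,-1]]]' --grip_force 40

```text
clock: 16.5
position: [0.6132, -0.0084, 0.1117]
orientation: [-3.141, -0.0, 0.227]
contact_force: [1.3, -1.6, -1.4]
gripper_width: 0.0254
```

Nose 8 mm in, past the taper, and no resistance.

Request:
servo_tool --deltas '[[[0,0,0.0015,0,0,0,-1],[0,0,0.0015,0,0,0,-1],[0,0,0.0015,0,0,0,-1],[0,0,0.0015,0,0,0,-1],[0,0,0,0,0,0,-1]]]' --grip_force 40

```text
clock: 16.92
position: [0.6132, -0.0084, 0.1056]
orientation: [-3.141, 0.0, 0.227]
contact_force: [1.3, -0.9, -1.6]
gripper_width: 0.0257
```

Request:
servo_tool --deltas '[[[0,0,0.0015,0,0,0,-1],[0,0,0.0015,0,0,0,-1],[0,0,0.0015,0,0,0,-1],[0,0,0.0015,0,0,0,-1],[0,0,0.001,0,0,0,-1],[0,0,0.001,0,0,0,-1],[0,0,0,0,0,0,-1]]]' --grip_force 40

```text
clock: 17.5
position: [0.6132, -0.0084, 0.0977]
orientation: [-3.141, 0.0, 0.227]
contact_force: [1.0, 0.4, -0.7]
gripper_width: 0.0254
```

Request:
servo_tool --deltas '[[[0,0,0.001,0,0,0,-1],[0,0,0.001,0,0,0,-1],[0,0,0.0005,0,0,0,-1],[0,0,0.0005,0,0,0,-1],[0,0,0,0,0,0,-1]]]' --grip_force 40

```text
clock: 17.92
position: [0.6132, -0.0084, 0.0959]
orientation: [-3.141, 0.0, 0.227]
contact_force: [-3.1, 0.5, 5.8]
gripper_width: 0.0254
```

Run:
```python
from h import *
s=env.state();print(s['position'],s['orientation'],s['gripper_width'],s['clock'],s['contact_force'],s['wrist_torque'])
cap('side','s8')
t=cv2.imread('pics/s8.png');b=cv2.resize(t[180:280,240:340],None,fx=6,fy=6,interpolation=cv2.INTER_CUBIC)
cv2.imwrite('pics/z17.png',b)
```

```text
[ 0.61323796 -0.00842905  0.09588019] [-3.14130477e+00  3.51337180e-04  2.27039001e-01] 0.025415533347628885 17.9167 [-3.06834338  0.48335497  5.78598555] [ 0.05834799  0.29746069 -0.03930704]
```

View pics/z17.png

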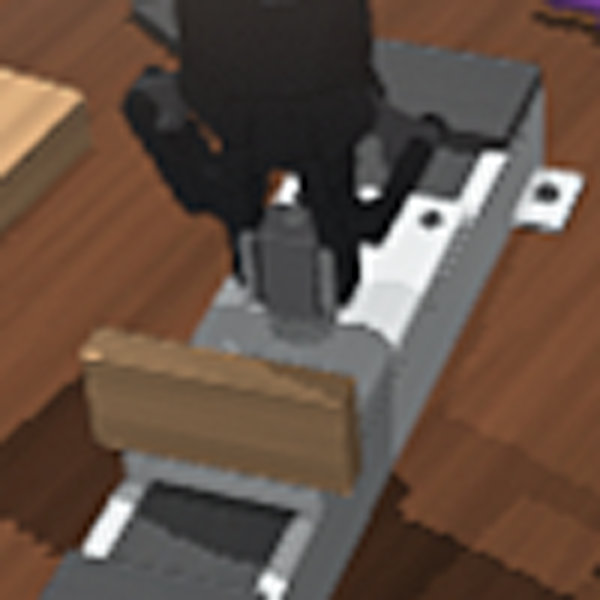

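The shoulder is down: a firm stop at z = 0.0959, against 0.0957 predicted. I hold, then release.

Request:
servo_tool --deltas '[[[0,0,0,0,0,0,-1],[0,0,-0.0005,0,0,0,-1],[0,0,0,0,0,0,-0.3],[0,0,0,0,0,0,-0.1],[0,0,0,0,0,0,0.1],[0,0,0,0,0,0,0.3],[0,0,0,0,0,0,0.5],[0,0,0,0,0,0,0.5]]]' --grip_force 40

```text
clock: 18.63
position: [0.6129, -0.0086, 0.0952]
orientation: [-3.141, 0.001, 0.227]
contact_force: [0.5, -0.5, -0.5]
gripper_width: 0.0642
```

Run:
```python
from h import *
s=env.state();print(s['position'],s['orientation'],s['gripper_width'],s['clock'],s['contact_force'],s['wrist_torque'])
cap('wrist','w12')
```

```text
[ 0.61294659 -0.00860016  0.09517205] [-3.14138914e+00  7.62376437e-04  2.26920152e-01] 0.0641721029940842 18.6333 [ 0.53224492 -0.47459241 -0.45372716] [-0.00714479 -0.0251098  -0.01069802]
```

View pics/w12.png

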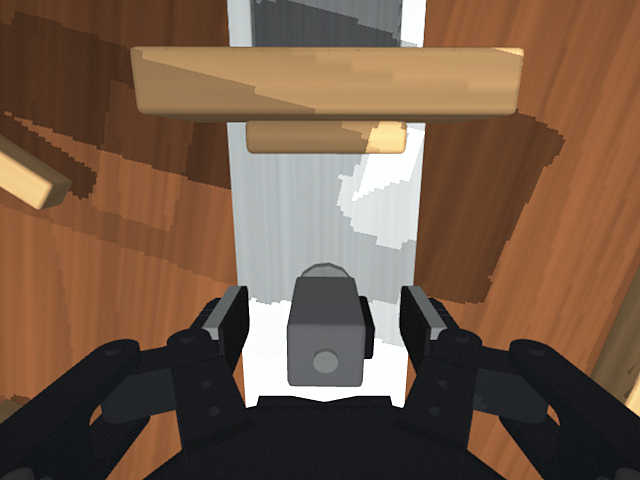

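The pin stands free with its button out again, visible as the black patch at (368,330). I retreat straight up.

Request:
servo_tool --deltas '[[[0,0,-0.003,0,0,0,0.5],[0,0,-0.01,0,0,0,0.5],[0,0,-0.02,0,0,0,0.5],[0,0,-0.03,0,0,0,0.5],[0,0,-0.03,0,0,0,0.5],[0,0,-0.02,0,0,0,0.5],[0,0,-0.01,0,0,0,0.5],[0,0,0,0,0,0,0.5]]]'

```text
clock: 19.35
position: [0.615, -0.0087, 0.2229]
orientation: [3.139, -0.006, 0.227]
contact_force: [0.2, -0.3, -0.4]
gripper_width: 0.0639
```

Request:
servo_tool --deltas '[[[0,0,0,0,0,0,0.5],[0,0,0,0,0,0,0.5],[0,0,0,0,0,0,0.5],[0,0,0,0,0,0,0.5]]]'

```text
clock: 19.68
position: [0.6123, -0.0085, 0.2163]
orientation: [-3.14, 0.003, 0.227]
contact_force: [0.5, 0.5, -0.1]
gripper_width: 0.064
```

Run:
```python
from h import *
cap('wrist','w13');cap('side','s9')
print(env.state()['position'],env.state()['clock'])
t=cv2.imread('pics/w13.png');a=cv2.resize(t[150:350,230:430],None,fx=2.75,fy=2.75,interpolation=cv2.INTER_CUBIC)[:, :400]
u=cv2.imread('pics/s9.png');b=cv2.resize(u[180:290,240:320],None,fx=5,fy=5,interpolation=cv2.INTER_CUBIC)
cv2.imwrite('pics/z18.png',np.hstack([a,b]))
```

```text
[ 0.6127098  -0.00853325  0.21711168] 19.7833
```

View pics/z18.png

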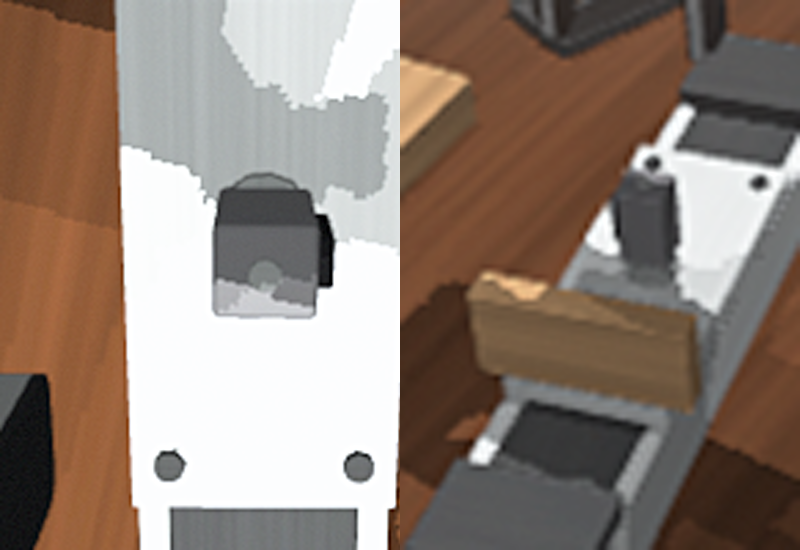

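View pics/w13.png

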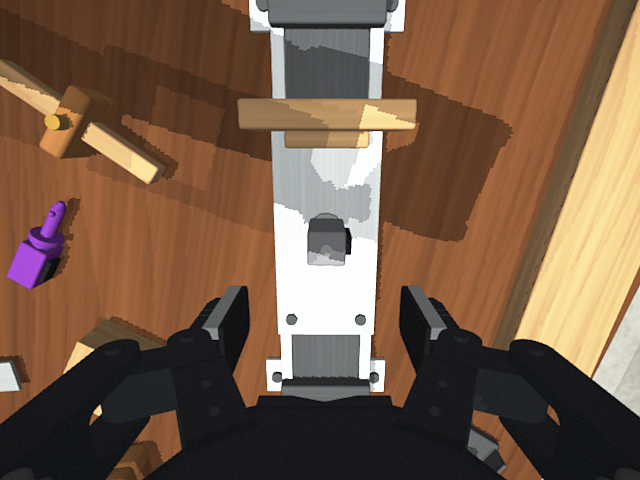

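Run:
```python
from h import *
print(tri(('w12',325,361),('w13',326,248.9)))
print(env.hand_in())
```

```text
(array([ 0.61437015, -0.00784936,  0.12122248]), [np.float64(0.00012044690698598221), np.float64(0.00012044690698585539)])
the job is handed in; nothing more can be done
None
```

The pin is locked in the jig and the job is handed in; it reported no verdict. I drew the pin out of its stand with the button pinched in and put it through the carriage hole. Then, pressing with about 5 N, I slid the carriage roughly 45 mm towards the stop, until the pin dropped into the hidden hole. I seated it, released it and backed the arm away.

- **Seating:** it came to a firm stop at tool height 0.0959 m, against 0.0957 m predicted, with the button still held in (gripper reading 25.4 mm). Force readings between moves stayed below about 10 N.
- **Locked state:** the last pictures show the pin standing on the plate with its button about 4 mm out and the gripper clear of everything. The knob on top of the pin triangulates to 0.121 m above the bench, where about 0.12 m is expected with the pin home.
- **Mismatches:** single measurements disagreed by 1–2 mm, because of camera calibration and the arm swaying after moves. On the carriage hole, the side camera disagreed with the wrist camera by up to about 4.5 mm, so I relied on the wrist camera and feel there.
- **Other items:** the arm touched none of the bystanders that I could see, but I did not measure their positions again at the end.

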